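# Clear the keyboard and shut the laptop

### The job

This laptop is finished and has to be shut, but a screwdriver is still lying on its keyboard. With the fingertips, push the screwdriver off the laptop so that it lies wholly on the table, then push the screen over and press it down gently until the laptop is fully shut, without slamming it. Pinch or lift nothing, keep the fingers off the display, leave the laptop where it stands, and leave everything else on the bench alone.

Things in the scene. Friction and masses are not known exactly. Their poses are not given: they have to be found in the camera images.
- laptop: Grey laptop, 1.3 to 1.8 kg, loose on rubber feet, turned sideways with its hinge side on the robot's left. Lower half 225 mm deep (x) by 320 mm wide (y), flat keyboard deck 24 mm above the table. Origin: centre of its underside, on the table. +x points from the front edge (palm rest, x = -112 mm) to the hinge edge, z up; the table is clear for 110 mm before the front edge.
- screen (a joint): Opening angle of the screen, rad: 0 fully shut, 1.57 upright, more leaning back (starts 1.8 to 2.1). The hinge is stiff (friction about 0.55 N m): the screen stays where it is left, takes up to about 5 N at its free edge to move, and does not fall shut, so it must be pushed all the way down.
- screen_hinge (a point): Middle of the hinge line, which runs along the laptop's y axis: at laptop x = 107.5 mm, y = 0, 25.5 mm above the table. The screen is a stiff plate, 215 mm from hinge line to free edge, 320 mm wide, 8 mm thick, its display side in the plane of the hinge line. Shut, it covers the keyboard, its outside 33.5 mm above the table.
- screen_edge (a point): Middle of the screen's free edge, on its outside (back) face: 215 mm from the hinge.
- display: The screen's inner face, black glass and bezel, 211 x 316 mm, 1 mm proud of the screen plate on the keyboard side. Not to be touched by the fingers. Origin: as screen_hinge.
- screwdriver: Screwdriver lying on the keyboard deck, 70 to 120 g, 190 mm long, within 0.5 rad of the hinge line's direction. Pale grey hexagonal handle 100 mm long, 24 mm across flats (does not roll by itself), steel shaft 6 mm thick. Origin: under the handle at the balance point; +x points to the blade. Handle from x = -70 to +30 mm, shaft on to x = 120 mm, their axis 12 mm above the origin.
- driver_butt (a point): End of the screwdriver's handle, on its axis: 12 mm above whatever the handle lies on.
- driver_tip (a point): Tip of the screwdriver's blade, on its axis: 12 mm above whatever the handle lies on.
- adapter: Bystander: black laptop power adapter, 55 x 125 x 32 mm, lying on the table behind the laptop's rear edge, under the leaning screen. Origin: centre of its underside.
- drive: Bystander: flat aluminium 2.5-inch drive, 100 x 70 x 9.5 mm, lying beside the laptop on the side away from the robot. Origin: centre of its underside.
- mouse: Bystander: black computer mouse, 105 x 60 x 34 mm, on the robot's left. Origin: centre of its underside.
- cordless: Bystander: cordless screwdriver standing upright on its battery foot, about 185 mm tall and 145 mm long, on the robot's right. Origin: centre of its grip's axis on the table.
- screw_tray: Bystander: pale plastic tray of sorted screws, 100 x 150 x 22 mm, on the robot's right, near it. Origin: centre of its underside.
- cooler: Bystander: laptop cooling fan with copper heat pipe, about 100 x 130 x 12 mm, on the robot's left. Origin: under the fan's centre.
- cleaner: Bystander: white bottle of cleaner, 60 mm across and 150 mm tall, left of the laptop behind its screen. Origin: centre of its underside.
Mind the look-alikes: they are no part of the job. Of the things like the screwdriver, leave any that is blue or green; of the rest the larger one is meant.

How it is judged:
By the outcome, as a careful person would: the job done as asked, in the order asked, and still so for the second after the job is handed in, with the robot touching nothing.
It also fails if it takes over 64 s, if anything falls off the work surface, if the arm or the gripper's body presses on something with over 40 N, if the wrist force passes 120 N, or if a joint passes its speed limit or range.

### The arm

A 6-joint arm with a two-finger parallel gripper is mounted at the origin on the work surface. World frame = base frame: x ahead of the robot, y to its left, z up, the work surface at z = 0. Lengths are in mm, angles in rad, forces in N, time in s.
With the tool pointing down it reaches from about 250 to 725 mm from the base axis. Payload 9.7 kg.
Tool frame: the origin (TCP) lies midway between the tips of the shut fingers; the grasp point (between the pads) lies 19 mm behind it; z points along the fingers, y is the line along which they close (so a half turn about z gives the same grasp; the last joint's range is limited). The gripper opens to 85 mm and grips with 20 to 120 N. Pads are 22 mm wide; open, the fingers measure 114 mm over their backs; the gripper's body (76 mm by 85 mm) begins 54 mm behind the grasp point. The pads swing forward as they close: fully open they stand 13 mm farther back than shut.
Start: joints at [1.134, 0.087, 0.176, 1.66, 0, 1.571], TCP at [232.67, 498.359, 231.284] pointing down, gripper open.
Joint ranges: [-3.13, 3.13], [-0.85, 1.81], [-1.15, 1.24], [-2.2, 2.28], [-1.44, 1.52], [-3.14, 3.14]. Speed limits (rad/s): [2.22, 2.22, 2.57, 3.14, 3.14, 3.14].

### API

Orientations are given as a 3x3 rotation matrix whose columns are the frame's x, y, z axes.
In Python, from cell import readout, cams, ticket gives the robot as it stands.
- The arm moves only by the tool servo_tool, never from a script. Its argument "targets" is a list of rows, each a list of 3 entries, a list of its own where there are three numbers: the opening, from -1 (shut) to 1 (fully open), so that 0 is half open, then the shift along the tool's x, y, z in m, then the turn, a rotation vector about the tool's x, y, z in rad. In form: [[hand, [x, y, z], [ax, ay, az]], ...]. A call has 1 to 12 rows; each row is the pose to reach, as a shift and turn from the pose commanded when the call began, along the tool's axes at that moment; what a row does not reach only later rows make up. A row lasts 1/8 s, in which the tool goes at most 62.5 mm and 10.7 degrees, less where a joint would pass 70% of its speed; a pose out of reach is approached as far as the arm can. A call with a gripper value outside its range is refused whole. The fingers move at their own pace and stop on an object; "grip_force" is the grip in N (left out, the last holds). Time passes only in rows, so rows that repeat a pose let the fingers close. It gives the time, the measured TCP pose, the force, the opening and the grip force at its end, in the units of the state.
- readout.get_state(): the state, without advancing time (a new reading comes with each control period).
- cams.grab_frame(name): name is "side" or "top"; returns a dict with "color" (420x560x3 uint8, red, green, blue), "depth" (420x560 float32, mm along the optical axis (not along the pixel's ray), 0 where there is no reading), "fx", "fy", "cx", "cy" (pixels), "k1" (the pictures are not rectified: a ray, as slopes to the right and down, at radius r is drawn at 1 + k1 r^2 times it, then the intrinsics apply), "R" (3x3) and "t" (3): a world point X has camera coordinates R X + t. Camera axes: x right, y down, z forward; pixel columns grow to the right and rows downward; lengths in mm; the calibration is good to about 2 mm. A picture is of the moment at which its call begins.
- ticket.close_job(): hands the job in; it is judged then, once.
The state is a dict: "time": time; "joints": joint angles; "qd": joint speeds; "joint_efforts": joint torques, N m; "tcp_pos": TCP position; "orientation": TCP orientation; "ft_force": force on the tool from outside, world axes, zero at the start; "moment": the same for the moment, N m; "grip_width": finger opening in mm; "grip_force": force on a finger pad.
Only numpy, scipy, OpenCV 4.12 (cv2) and the standard library are available. Lean on these libraries where they do the work, as an engineer would, in place of code of your own. Each camera call takes 0.05 s, during which the arm holds its last target. There are 200 camera calls.

## Working session

There is one attempt and no reset: what is moved stays moved. The work goes in short steps, Python scripts to look and compute and a tool call to move; the robot and the scene stay as the last step left them, time stands still between calls to the robot, and variables do not carry over. Pictures are saved under pics/ and viewed, at most 10 in all, crops included, and the job is handed in when it is done.

Besides the shell and the picture viewer there is one more tool, called as name([rows], argument=value, ...), one row to a line, values as JSON. servo_tool: Moves the arm, as the interface text tells. Its arguments: {"type":"object","properties":{"targets":{"type":"array","items":{"type":"array"}},"grip_force":{"type":"number"}},"required":["targets"]}

```bash
mkdir -p pics; cat > h.py <<'E'
import numpy as np, cv2
from cell import readout, cams, ticket
def pts(f):
    h,w=f["depth"].shape
    u,v=np.meshgrid(np.arange(w),np.arange(h))
    return rays(f,u,v)
def rays(f,u,v):
    x=(np.asarray(u,float)-f["cx"])/f["fx"];y=(np.asarray(v,float)-f["cy"])/f["fy"]
    a,b=x.copy(),y.copy()
    for _ in range(8):
        s=1+f["k1"]*(a*a+b*b);a=x/s;b=y/s
    return np.stack([a,b,np.ones_like(a)],-1)
def cloud(f):
    P=pts(f)*f["depth"][...,None]
    return (P-np.array(f["t"]))@np.array(f["R"])
def plane(f,u,v,z):
    R=np.array(f["R"]);c=-R.T@np.array(f["t"]);d=rays(f,u,v)@R
    return c+d*((z-c[2])/d[...,2])[...,None]
def save(f,n): cv2.imwrite(f"pics/{n}.png",f["color"][...,::-1])
E
python3 - <<'E'
from h import *
import pickle
for n in("top","side"):
    f=cams.grab_frame(n);save(f,n+"0");pickle.dump(f,open(n+".pkl","wb"))
    R=np.array(f["R"]);print(n,-R.T@np.array(f["t"]),R[2],f["k1"],f["fx"])
s=readout.get_state();print(s)
E
```

```text
top [ 480.31453976  -17.34059996 1131.23631769] [ 0.08991491 -0.00394182 -0.99594165] -0.03236667717280114 418.2156370572801
side [   35.33627916 -1295.64742914  1202.11965451] [ 0.29729742  0.70738579 -0.64126406] -0.20325659740631308 540.7344266885788
{'time': 0.1, 'joints': array([ 1.13401354e+00,  8.74106739e-02,  1.75196010e-01,  1.65980790e+00,
       -9.41532520e-06,  1.57083944e+00]), 'qd': array([ 1.83658491e-03, -1.39829721e-03,  5.56440178e-04, -1.39444065e-03,
       -1.56321954e-03, -7.50087323e-05]), 'joint_efforts': array([-4.76948790e-04, -5.21563268e+01,  4.65654159e+01,  1.60611916e-02,
        5.03337617e-05,  2.44888798e-05]), 'tcp_pos': array([232.57619721, 498.16889151, 230.64198259]), 'orientation': array([[-9.06099081e-01,  4.23065238e-01, -5.10200989e-04],
       [ 4.23065545e-01,  9.06098395e-01, -1.11510104e-03],
       [-9.46818957e-06, -1.22624049e-03, -9.99999248e-01]]), 'ft_force': array([0.74826605, 0.38226182, 0.03032387]), 'moment': array([-0.04119934, -0.00571732, -0.00184968]), 'grip_force': 0.0, 'grip_width': 85.45257137424382}
```

View pics/top0.png

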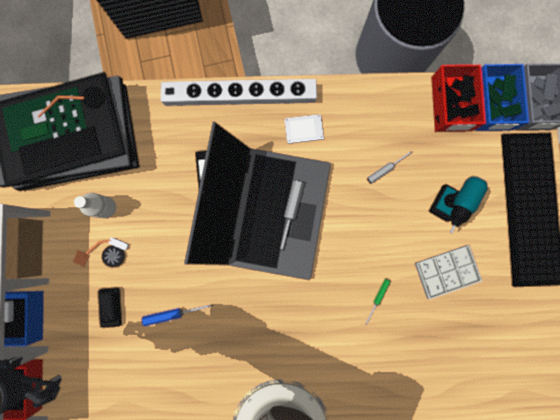

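View pics/side0.png

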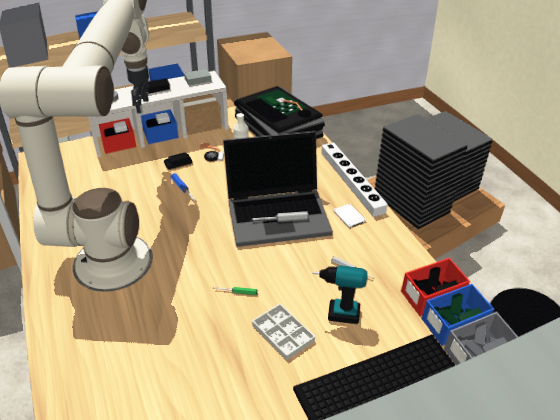

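The top view shows the laptop with its front edge running (330,162)–(308,278), the hinge at about u≈230 and the screen leaning left. The pale driver runs from its butt at (298,180) to its tip at (283,249). The smaller grey look-alike is at (390,165).

```bash
python3 - <<'E'
from h import *
import pickle
f=pickle.load(open("top.pkl","rb"));C=cloud(f)
px=[(330,162),(308,278)]
for p in px: print("corner",plane(f,*map(np.array,p),24.).round(0),C[p[1],p[0]].round(0))
sub=C[120:285,180:335]; col=f["color"][120:285,180:335].astype(int)
m=(sub[...,2]>17)&(sub[...,2]<31)
# deck: largest component
n,l,st,_=cv2.connectedComponentsWithStats(m.astype(np.uint8),connectivity=4)
k=1+np.argmax(st[1:,4]); d=sub[l==k]; print("deck z",np.median(d[:,2]),len(d))
r=cv2.minAreaRect(d[:,:2].astype(np.float32));print(r, cv2.boxPoints(r).round(0))
# screen plane
m2=(sub[...,2]>60); s=sub[m2]; A=np.median(s,0); 
c=s.mean(0);w,v=np.linalg.eigh(np.cov((s-c).T));nn=v[:,0];print("screen n",nn,c,w**.5,s[:,2].max())
r2=cv2.minAreaRect(s[:,:2].astype(np.float32));print(cv2.boxPoints(r2).round(0))
# driver
g=col.min(-1); sd=(g>120)&(sub[...,2]<60)&(sub[...,2]>15)
n,l,st,ce=cv2.connectedComponentsWithStats(sd.astype(np.uint8))
for i in range(1,n):
  if st[i,4]>15:
    v_,u_=np.where(l==i);P=plane(f,u_+180.,v_+120.,40.)
    q=sub[l==i];print(st[i],"z",np.percentile(q[:,2],[5,50,95]).round(0));r=cv2.minAreaRect(P[:,:2].astype(np.float32));print(r,cv2.boxPoints(r).round(0))
for p in[(298,181),(290,215),(284,248)]: print(p,plane(f,*map(np.array,p),36.).round(0))
E
python3 - <<'E'
import cv2
a=cv2.imread('pics/top0.png')[115:290,180:420]
cv2.imwrite('pics/crop.png',cv2.resize(a,None,fx=3.3,fy=3.3,interpolation=2))
E
```

```text
corner [ 700. -150.   24.] [ 704. -153.    1.]
corner [393. -82.  24.] [393. -82.  22.]
deck z 24.457039988722734 9413
((566.3049926757812, -12.150238037109375), (221.75546264648438, 320.72039794921875), 78.2449722290039) [[ 387.  -88.]
 [ 701. -153.]
 [ 746.   64.]
 [ 432.  129.]]
screen n [0.19224303 0.97415143 0.11862385] [591.7674191  132.56432316 179.87887238] [ 23.89170107  90.3536585  148.28345111] 1131.2363176945942
[[406.  -2.]
 [719. -66.]
 [759. 133.]
 [446. 197.]]
[18 39  7 20 77] z [29. 32. 35.]
((688.0989990234375, 193.23480224609375), (15.936774253845215, 50.885047912597656), 89.54959106445312) [[663. 185.]
 [713. 185.]
 [714. 201.]
 [663. 201.]]
[105  60  17  39 307] z [38. 47. 51.]
((600.7880859375, -47.45050048828125), (21.08219337463379, 101.21300506591797), 74.3720703125) [[549. -44.]
 [647. -71.]
 [652. -51.]
 [555. -24.]]
[101 100   9  29  77] z [23. 38. 42.]
((509.70233154296875, -23.409725189208984), (6.954194068908691, 75.7403564453125), 74.40584564208984) [[472. -17.]
 [545. -37.]
 [547. -30.]
 [474. -10.]]
(298, 181) [648. -62.  36.]
(290, 215) [559. -39.  36.]
(284, 248) [473. -21.  36.]
```

View pics/crop.png

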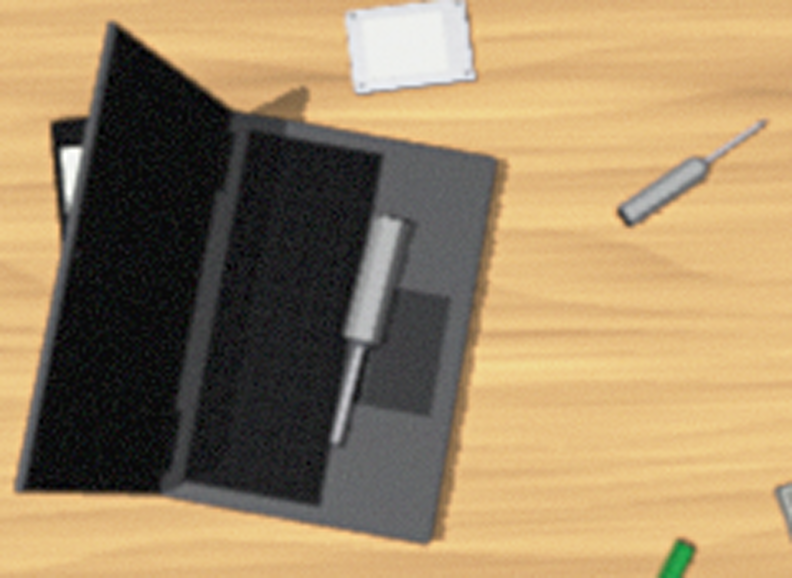

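servo_tool([
  [0, [0, 0, -0.06], [0, 0, 0]],
  [0, [-0.03, -0.016, -0.11], [0, 0, 0.1]],
  [0, [-0.08, -0.045, -0.12], [0, 0, 0.24]],
  [0, [-0.13, -0.072, -0.12], [0, 0, 0.38]],
  [0, [-0.18, -0.1, -0.12], [0, 0, 0.5]],
  [0, [-0.235, -0.13, -0.12], [0, 0, 0.63]],
  [0, [-0.29, -0.16, -0.12], [0, 0, 0.76]],
  [0, [-0.345, -0.19, -0.12], [0, 0, 0.89]],
  [0, [-0.4, -0.22, -0.12], [0, 0, 1.02]],
  [0, [-0.455, -0.25, -0.12], [0, 0, 1.15]],
  [0, [-0.51, -0.28, -0.12], [0, 0, 1.28]],
  [0, [-0.543, -0.3, -0.12], [0, 0, 1.338]],
])

```text
time: 1.6
tcp_pos: [599.0, -5.7, 350.1]
orientation: [[0.207, 0.978, -0.002], [0.978, -0.207, -0.0], [-0.0, -0.001, -1.0]]
ft_force: [0.3, -0.9, 0.9]
grip_width: 43.1
grip_force: 0.0
```

```bash
python3 -c "
from h import *
s=readout.get_state();print(s['time'],s['tcp_pos'],s['orientation'],s['joints'],s['grip_width'])"
```

```text
1.6 [598.9809487   -5.72388281 350.09583017] [[ 2.07134163e-01  9.78311387e-01 -1.50598111e-03]
 [ 9.78312460e-01 -2.07134546e-01 -1.01189948e-04]
 [-4.10935991e-04 -1.45236019e-03 -9.99998861e-01]] [-9.50079389e-03  3.09863434e-01  6.75701668e-01  1.93813951e+00
 -1.15493182e-04  1.76994062e+00] 43.06818213193876
```

servo_tool([
  [0, [0.004, 0, 0.06], [0, 0, 0]],
  [0, [0.004, 0, 0.12], [0, 0, 0]],
  [0, [0.004, 0, 0.18], [0, 0, 0]],
  [0, [0.004, 0, 0.23], [0, 0, 0]],
  [0, [0.004, 0, 0.27], [0, 0, 0]],
  [0, [0.004, 0, 0.28], [0, 0, 0]],
])

```text
time: 2.35
tcp_pos: [596.8, 0.7, 68.2]
orientation: [[0.203, 0.979, -0.005], [0.979, -0.203, -0.0], [-0.001, -0.005, -1.0]]
ft_force: [0.4, -0.1, 0.6]
grip_width: 42.7
grip_force: 0.0
```

```bash
python3 -c "
from h import *
f=cams.grab_frame('side');cv2.imwrite('pics/s1.png',cv2.resize(f['color'][100:280,190:390,::-1],None,fx=3.3,fy=3.3))
s=readout.get_state();print(s['time'],s['tcp_pos'])"
```

```text
2.4 [597.38849567   0.72756142  68.92044372]
```

View pics/s1.png

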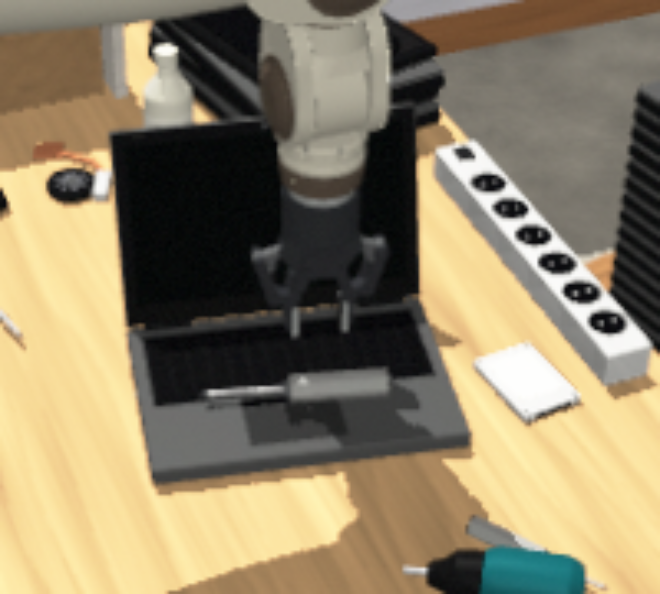

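servo_tool([
  [0, [0, 0, 0.02], [0, 0, 0]],
  [0, [0, 0, 0.04], [0, 0, 0]],
  [0, [0, 0, 0.042], [0, 0, 0]],
  [0, [-0.01, 0, 0.042], [0, 0, 0]],
  [0, [-0.016, 0, 0.042], [0, 0, 0]],
  [0, [-0.022, 0, 0.042], [0, 0, 0]],
  [0, [-0.03, 0, 0.042], [0, 0, 0]],
  [0, [-0.038, 0, 0.042], [0, 0, 0]],
  [0, [-0.046, 0, 0.042], [0, 0, 0]],
  [0, [-0.054, 0, 0.042], [0, 0, 0]],
  [0, [-0.062, 0, 0.042], [0, 0, 0]],
  [0, [-0.07, 0, 0.042], [0, 0, 0]],
])

```text
time: 3.9
tcp_pos: [584.3, -68.3, 29.3]
orientation: [[0.203, 0.979, -0.0], [0.979, -0.203, 0.0], [0.0, -0.0, -1.0]]
ft_force: [0.2, 0.5, 0.4]
grip_width: 42.8
grip_force: 0.3
```

```bash
python3 -c "
from h import *
f=cams.grab_frame('side');cv2.imwrite('pics/s2.png',cv2.resize(f['color'][100:280,190:390,::-1],None,fx=3.3,fy=3.3))
s=readout.get_state();print(s['time'],s['tcp_pos'],s['ft_force'])"
```

```text
3.95 [584.08598434 -69.11933026  29.23880656] [-0.25246722 -1.06130062  0.62326328]
```

View pics/s2.png

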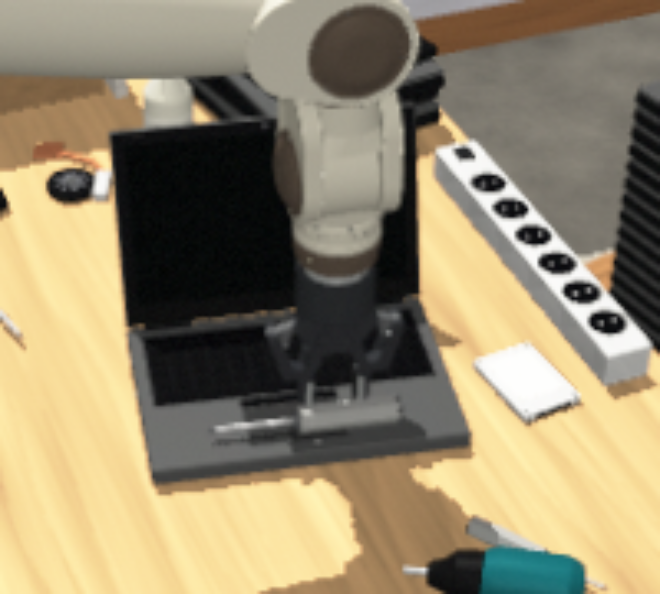

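servo_tool([
  [0, [-0.008, 0, 0], [0, 0, 0]],
  [0, [-0.016, 0, 0], [0, 0, 0]],
  [0, [-0.024, 0, 0], [0, 0, 0]],
  [0, [-0.03, 0, 0], [0, 0, 0]],
  [0, [-0.036, 0, 0], [0, 0, 0]],
  [0, [-0.042, 0, 0], [0, 0, 0]],
  [0, [-0.048, 0, 0], [0, 0, 0]],
  [0, [-0.054, 0, 0], [0, 0, 0]],
  [0, [-0.06, 0, 0], [0, 0, 0]],
  [0, [-0.066, 0, 0], [0, 0, 0]],
  [0, [-0.072, 0, 0], [0, 0, 0]],
  [0, [-0.072, 0, 0], [0, 0, 0]],
])

```text
time: 5.45
tcp_pos: [569.7, -138.8, 29.3]
orientation: [[0.203, 0.979, -0.0], [0.979, -0.203, -0.0], [-0.0, -0.0, -1.0]]
ft_force: [0.6, -0.1, -0.4]
grip_width: 42.4
grip_force: 0.0
```

```bash
python3 -c "
from h import *
f=cams.grab_frame('side');cv2.imwrite('pics/s3.png',cv2.resize(f['color'][100:280,190:390,::-1],None,fx=3.3,fy=3.3))
s=readout.get_state();print(s['time'],s['tcp_pos'],s['ft_force'])"
```

```text
5.5 [ 569.7544745  -138.50995355   29.26427666] [-0.47200739  0.55690036 -0.91411977]
```

View pics/s3.png

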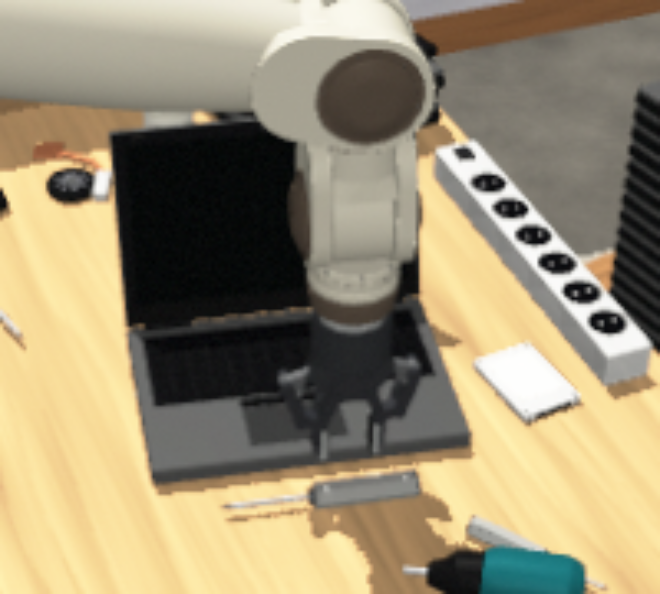

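The driver now lies on the table with a gap in front of the laptop's front edge, from tip (228,505) to butt (415,483) in the crop. Next I lift and cross over the screen.

servo_tool([
  [0, [0, 0, -0.06], [0, 0, 0]],
  [0, [0, 0, -0.12], [0, 0, 0]],
  [0, [0, 0, -0.18], [0, 0, 0]],
  [0, [0, 0, -0.24], [0, 0, 0]],
  [0, [0.03, -0.005, -0.29], [0, 0, 0]],
  [0, [0.085, -0.01, -0.3], [0, 0, 0]],
  [0, [0.145, -0.015, -0.3], [0, 0, 0]],
  [0, [0.205, -0.02, -0.3], [0, 0, 0]],
  [0, [0.265, -0.025, -0.3], [0, 0, 0]],
  [0, [0.325, -0.029, -0.3], [0, 0, 0]],
  [0, [0.363, -0.029, -0.3], [0, 0, 0]],
  [0, [0.363, -0.029, -0.3], [0, 0, 0]],
])

```text
time: 7.0
tcp_pos: [614.9, 226.1, 327.8]
orientation: [[0.199, 0.98, -0.002], [0.98, -0.199, -0.0], [-0.001, -0.002, -1.0]]
ft_force: [0.8, -0.8, 0.1]
grip_width: 42.6
grip_force: 0.0
```

```bash
cat > ang.py <<'E'
from h import *
def run(name):
    f=cams.grab_frame(name);C=cloud(f)
    L=np.array([566,-12.]);ex=np.array([.203,.979]);ey=np.array([-.979,.203])
    lx=(C[...,:2]-L)@ex;ly=(C[...,:2]-L)@ey;z=C[...,2]
    ok=f["depth"]>0
    m=ok&(np.abs(ly)<150)&(lx>-110)&(lx<215)&(z>40)&(z<245)&(np.abs(lx-150)<400)
    dark=f["color"].max(-1)<60
    m2=m&dark
    if m2.sum()>50:
        a=np.arctan2(z[m2]-25.5,107.5-lx[m2]);print(name,"theta",np.percentile(a,[10,50,90]).round(3),m2.sum(),"zmax",np.percentile(z[m2],99.5).round())
    return f
    
E
python3 -c "
from ang import *
run('top');f=run('side');cv2.imwrite('pics/s4.png',cv2.resize(f['color'][60:280,150:390,::-1],None,fx=2.7,fy=2.7))
s=readout.get_state();print(s['time'],s['tcp_pos'],s['ft_force'])"
```

```text
top theta [1.867 1.876 1.89 ] 4872 zmax 231.0
side theta [1.791 1.863 1.922] 4695 zmax 228.0
7.1 [614.86181094 223.3751348  328.95353785] [-0.297736   -0.25982214  0.05161359]
```

View pics/s4.png

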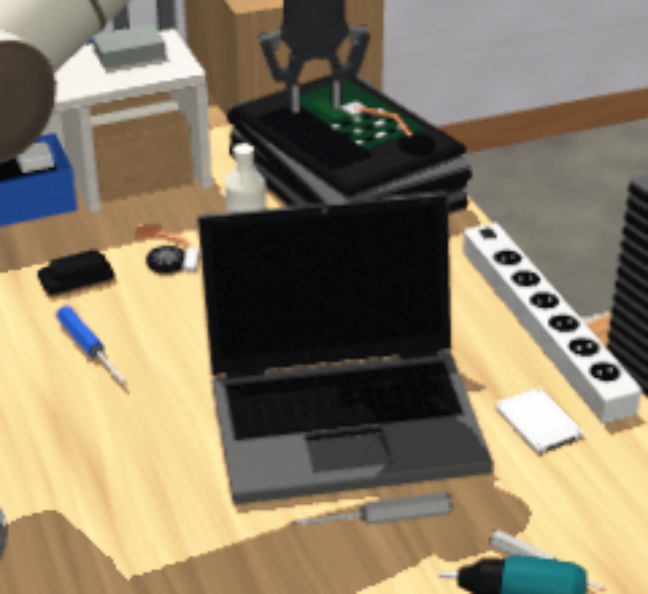

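servo_tool([
  [0, [0, 0, 0.06], [0, 0, 0]],
  [0, [0, 0, 0.11], [0, 0, 0]],
  [0, [0, 0, 0.138], [0, 0, 0]],
  [0, [-0.015, 0, 0.138], [0, 0, 0]],
  [0, [-0.03, 0, 0.138], [0, 0, 0]],
  [0, [-0.042, 0, 0.138], [0, 0, 0]],
  [0, [-0.05, 0, 0.138], [0, 0, 0]],
  [0, [-0.058, 0, 0.138], [0, 0, 0]],
  [0, [-0.066, 0, 0.138], [0, 0, 0]],
  [0, [-0.074, 0, 0.138], [0, 0, 0]],
  [0, [-0.082, 0, 0.138], [0, 0, 0]],
  [0, [-0.09, 0, 0.138], [0, 0, 0]],
])

```text
time: 8.6
tcp_pos: [597.6, 136.4, 196.9]
orientation: [[0.201, 0.98, 0.008], [0.98, -0.201, 0.004], [0.006, 0.007, -1.0]]
ft_force: [-5.4, 9.9, 36.4]
grip_width: 42.9
grip_force: 4.8
```

```bash
python3 -c "
from ang import *
run('side')
s=readout.get_state();print(s['time'],s['tcp_pos'],s['ft_force'])"
```

```text
side theta [1.614 1.676 1.732] 4467 zmax 240.0
8.65 [597.68046634 135.41485664 197.08127724] [ 2.67590506  3.92431884 27.67435219]
```

Upward force of about 30 N: the screen edge is catching a finger link above the pads. I'll raise the tool right away.

servo_tool([
  [0, [0.004, 0, -0.012], [0, 0, 0]],
  [0, [0.008, 0, -0.022], [0, 0, 0]],
  [0, [0.008, 0, -0.026], [0, 0, 0]],
])

```text
time: 9.02
tcp_pos: [598.5, 142.9, 217.3]
orientation: [[0.202, 0.979, -0.0], [0.979, -0.202, -0.0], [-0.0, -0.0, -1.0]]
ft_force: [0.9, 0.7, 0.3]
grip_width: 42.7
grip_force: 0.0
```

```bash
python3 -c "
from ang import *
f=run('side');cv2.imwrite('pics/s5.png',cv2.resize(f['color'][60:280,150:390,::-1],None,fx=2.7,fy=2.7))
s=readout.get_state();print(s['time'],s['tcp_pos'],s['ft_force'])"
```

```text
side theta [1.606 1.668 1.726] 4453 zmax 238.0
9.075 [598.47569236 142.82141462 217.57080409] [ 0.50739698 -0.02279458 -0.31751625]
```

View pics/s5.png

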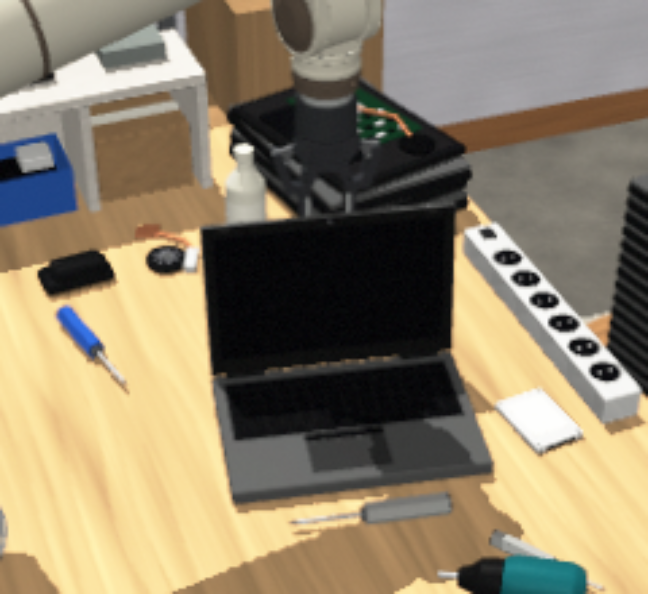

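servo_tool([
  [0, [-0.008, 0, 0], [0, 0, 0]],
  [0, [-0.014, 0, 0], [0, 0, 0]],
  [0, [-0.02, 0, 0], [0, 0, 0]],
  [0, [-0.027, 0, 0], [0, 0, 0]],
  [0, [-0.034, 0, 0], [0, 0, 0]],
  [0, [-0.041, 0, 0], [0, 0, 0]],
  [0, [-0.048, 0, 0], [0, 0, 0]],
  [0, [-0.056, 0, 0.001], [0, 0, 0]],
  [0, [-0.064, 0, 0.003], [0, 0, 0]],
  [0, [-0.072, 0, 0.004], [0, 0, 0]],
  [0, [-0.08, 0, 0.006], [0, 0, 0]],
  [0, [-0.084, 0, 0.007], [0, 0, 0]],
])

```text
time: 10.58
tcp_pos: [581.2, 59.8, 210.2]
orientation: [[0.203, 0.979, 0.0], [0.979, -0.203, -0.0], [-0.0, 0.0, -1.0]]
ft_force: [0.0, 1.4, 1.8]
grip_width: 42.6
grip_force: 1.2
```

```bash
python3 -c "
from ang import *
run('side')
s=readout.get_state();print(s['time'],s['tcp_pos'],s['ft_force']);d=s['tcp_pos'][:2]-[566,-12];print(d@[.203,.979],d@[-.979,.203])"
```

```text
side theta [1.238 1.285 1.319] 3224 zmax 233.0
10.625 [581.13390225  59.62520342 210.14335296] [0.96595137 0.01935447 0.35667067]
73.19325630775349 -0.2761740113350801
```

servo_tool([
  [0, [-0.01, 0, 0.003], [0, 0, 0]],
  [0, [-0.021, 0, 0.007], [0, 0, 0]],
  [0, [-0.032, 0, 0.011], [0, 0, 0]],
  [0, [-0.042, 0, 0.016], [0, 0, 0]],
  [0, [-0.052, 0, 0.022], [0, 0, 0]],
  [0, [-0.062, 0, 0.028], [0, 0, 0]],
  [0, [-0.0715, 0, 0.035], [0, 0, 0]],
  [0, [-0.0805, 0, 0.042], [0, 0, 0]],
  [0, [-0.089, 0, 0.05], [0, 0, 0]],
  [0, [-0.097, 0, 0.058], [0, 0, 0]],
  [0, [-0.105, 0, 0.067], [0, 0, 0]],
  [0, [-0.112, 0, 0.076], [0, 0, 0]],
])

```text
time: 12.12
tcp_pos: [558.5, -49.6, 133.5]
orientation: [[0.203, 0.979, -0.0], [0.979, -0.203, 0.0], [0.0, -0.0, -1.0]]
ft_force: [-0.4, 0.8, 1.1]
grip_width: 42.5
grip_force: 0.6
```

```bash
python3 -c "
from ang import *
run('side')
s=readout.get_state();print(s['time'],s['tcp_pos'],s['ft_force']);d=s['tcp_pos'][:2]-[566,-12];print(d@[.203,.979],d@[-.979,.203])"
```

```text
side theta [0.665 0.863 0.931] 493 zmax 244.0
12.175 [557.97329184 -50.23900764 132.27095954] [ 1.04858777  0.1350244  -0.0711385 ]
-39.0654102397232 0.0956287355685925
```

servo_tool([
  [0, [-0.006, 0, 0.009], [0, 0, 0]],
  [0, [-0.012, 0, 0.019], [0, 0, 0]],
  [0, [-0.017, 0, 0.029], [0, 0, 0]],
  [0, [-0.022, 0, 0.039], [0, 0, 0]],
  [0, [-0.026, 0, 0.049], [0, 0, 0]],
  [0, [-0.029, 0, 0.058], [0, 0, 0]],
  [0, [-0.031, 0, 0.066], [0, 0, 0]],
  [0, [-0.032, 0, 0.073], [0, 0, 0]],
  [0, [-0.033, 0, 0.079], [0, 0, 0]],
  [0, [-0.034, 0, 0.083], [0, 0, 0]],
  [0, [-0.0345, 0, 0.087], [0, 0, 0]],
  [0, [-0.0345, 0, 0.087], [0, 0, 0]],
])

```text
time: 13.68
tcp_pos: [551.5, -83.0, 47.0]
orientation: [[0.203, 0.979, -0.0], [0.979, -0.203, -0.0], [-0.0, -0.0, -1.0]]
ft_force: [-0.1, -0.3, -0.4]
grip_width: 42.7
grip_force: 0.0
```

servo_tool([
  [0, [0, 0, 0.002], [0, 0, 0]],
  [0, [0, 0, 0.004], [0, 0, 0]],
  [0, [0, 0, 0.006], [0, 0, 0]],
  [0, [0, 0, 0.008], [0, 0, 0]],
  [0, [0, 0, 0.01], [0, 0, 0]],
  [0, [0, 0, 0.012], [0, 0, 0]],
  [0, [0, 0, 0.0135], [0, 0, 0]],
  [0, [0, 0, 0.015], [0, 0, 0]],
  [0, [0, 0, 0.016], [0, 0, 0]],
  [0, [0, 0, 0.016], [0, 0, 0]],
])

```text
time: 14.92
tcp_pos: [551.6, -83.0, 31.7]
orientation: [[0.203, 0.979, 0.0], [0.979, -0.203, -0.0], [0.0, 0.0, -1.0]]
ft_force: [-1.5, 0.0, 3.9]
grip_width: 42.8
grip_force: 2.3
```

servo_tool([
  [0, [0, 0, 0.001], [0, 0, 0]],
  [0, [0, 0, 0.002], [0, 0, 0]],
  [0, [0, 0, 0.002], [0, 0, 0]],
])

```text
time: 15.3
tcp_pos: [551.7, -83.0, 31.5]
orientation: [[0.203, 0.979, 0.001], [0.979, -0.203, -0.0], [0.0, 0.001, -1.0]]
ft_force: [-7.5, 0.2, 19.5]
grip_width: 42.5
grip_force: 9.8
```

Force is building with no further travel, so the screen is seated. I'll retreat and check.

servo_tool([
  [0, [0, 0, -0.003], [0, 0, 0]],
  [0, [0, 0, -0.03], [0, 0, 0]],
  [0, [0, 0, -0.09], [0, 0, 0]],
  [0, [0, 0, -0.15], [0, 0, 0]],
  [0, [0, 0, -0.21], [0, 0, 0]],
  [0, [0.06, 0, -0.25], [0, 0, 0]],
  [0, [0.12, 0, -0.25], [0, 0, 0]],
  [0, [0.18, 0, -0.25], [0, 0, 0]],
  [0, [0.24, 0, -0.25], [0, 0, 0]],
  [0, [0.3, 0, -0.25], [0, 0, 0]],
  [0, [0.3, 0, -0.25], [0, 0, 0]],
])

```text
time: 16.68
tcp_pos: [612.5, 215.0, 276.9]
orientation: [[0.198, 0.98, -0.003], [0.98, -0.198, -0.0], [-0.001, -0.003, -1.0]]
ft_force: [-0.7, 0.4, -0.9]
grip_width: 42.5
grip_force: 0.0
```

```bash
python3 -c "
from ang import *
f=cams.grab_frame('top');C=cloud(f);L=np.array([566,-12.]);ex=np.array([.203,.979]);ey=np.array([-.979,.203])
lx=(C[...,:2]-L)@ex;ly=(C[...,:2]-L)@ey;z=C[...,2]
for a in(-95,-50,0,50,90):
  m=(abs(lx-a)<8)&(abs(ly)<140)&(z<150)&(f['depth']>0);print(a,np.median(z[m]).round(1),m.sum())
m=(abs(lx)<200)&(abs(ly)<250)&(z>15)&(z<60)&(f['depth']>0);n,l,st,_=cv2.connectedComponentsWithStats(m.astype(np.uint8),connectivity=4);k=1+np.argmax(st[1:,4]);r=cv2.minAreaRect(C[l==k][:,:2].astype(np.float32));print(r,cv2.boxPoints(r).round())
f=cams.grab_frame('side');cv2.imwrite('pics/s6.png',cv2.resize(f['color'][60:280,150:390,::-1],None,fx=2.7,fy=2.7))
s=readout.get_state();print(s['time'],s['tcp_pos'],s['ft_force'])"
```

```text
-95 33.6 641
-50 33.6 641
0 33.6 644
50 33.7 642
90 33.7 637
((566.80517578125, -10.375961303710938), (225.67300415039062, 320.96746826171875), 78.29987335205078) [[ 387.  -88.]
 [ 701. -153.]
 [ 747.   68.]
 [ 433.  133.]]
16.775 [612.35946753 211.39915209 278.3548781 ] [-0.53313051 -0.17623391 -0.33191321]
```

View pics/s6.png

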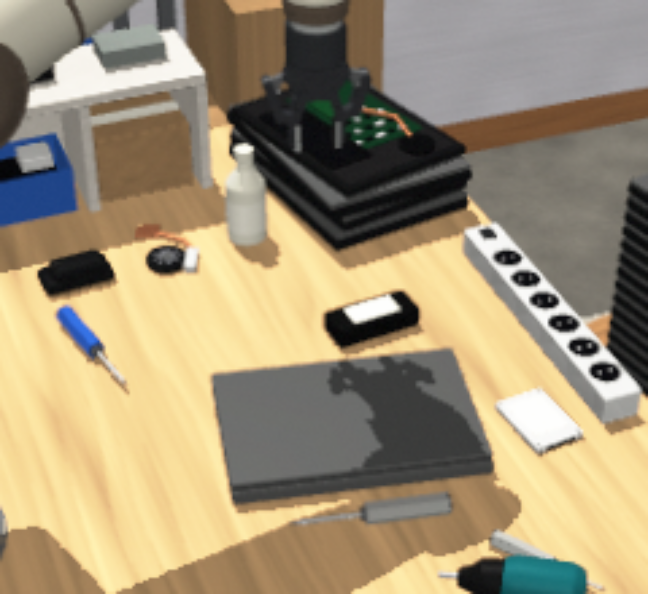

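The lid is flat at 33.6 mm, so the laptop is shut. Its front corners are unchanged, and the driver lies wholly on the table.

```bash
python3 -c "
from cell import ticket
print(ticket.close_job())"
```

```text
the job is handed in; nothing more can be done
None
```

The screwdriver lies wholly on the table and the laptop is fully shut where it stood, handed in at about 17 s; while I was pushing the screen, its edge briefly caught a finger link (36 N upward at the wrist), so I raised the tool and carried on.

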